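# Scan the label of the tall glaze jar

## Robot

A 6-joint arm with a two-finger parallel gripper is mounted at the origin on the work surface. World frame = base frame: x ahead of the robot, y to its left, z up, the work surface at z = 0. Lengths are in mm, angles in rad, forces in N, time in s.
With the tool pointing down it reaches from about 325 to 750 mm from the base axis. Payload 7.6 kg.
Tool frame: the origin (TCP) lies between the finger pads; the fingertips stand arm.tcp_to_tips ahead of it and the grasp point (between the pads) is the TCP (arm.tcp_to_tips is the distance from the TCP to the fingertips, in mm); z points along the fingers, y is the line along which they close (so a half turn about z gives the same grasp; the last joint's range is limited). The gripper opens to 85 mm and grips with 20 to 120 N. Pads are 22 mm wide; open, the fingers measure 114 mm over their backs; the gripper's body (76 mm by 85 mm) begins 54 mm behind the grasp point. The pads swing forward as they close: fully open they stand 13 mm farther back than shut.
Start: joints at [1.123, 0.052, 1.401, -0, 1.689, -0.07], TCP at [193.645, 488.002, 250.323] pointing down, gripper open.
Joint ranges: [-2.9, 2.9], [-0.91, 2.17], [0.12, 2.37], [-1.06, 4.2], [0.26, 2.73], [-2.93, 2.93]. Speed limits (rad/s): [2.57, 2.57, 3.01, 3.14, 3.14, 3.14].

## Interface

Orientations are given as a unit quaternion [w, x, y, z].
In Python, from rig import arm gives the robot as it stands.
- The arm moves only by the shell command python3 -m pendant 'ROWS' [FORCE]. ROWS is JSON, a list of rows, each an object with "hand": the opening, from 0 (shut) to 1 (fully open); "translation": the shift along the tool's x, y, z in mm, a list of three; "roll": the turn about the tool's z in degrees. A call has 1 to 8 rows; each row is the pose to reach, as a shift and turn from the pose commanded when the call began, along the tool's axes at that moment; what a row does not reach only later rows make up. A row lasts 1/8 s, in which the tool goes at most 62.5 mm and 10.7 degrees, less where a joint would pass 70% of its speed; a pose out of reach is approached as far as the arm can. A call with a gripper value outside its range is refused whole. The fingers move at their own pace and stop on an object; FORCE is the grip in N (left out, the last holds). Time passes only in rows, so rows that repeat a pose let the fingers close. It gives the time, the measured TCP pose, the force, the opening and the grip force at its end, in the units of the state.
- arm.get_obs(): the state, without advancing time (a new reading comes with each control period).
- arm.read_camera(name): name is "side" or "top" or "wrist"; returns the picture (400x640x3 uint8, blue, green, red); there is no depth.
- arm.calibration(name): a dict with "fx", "fy", "cx", "cy" (pixels), "k1" (the pictures are not rectified: a ray, as slopes to the right and down, at radius r is drawn at 1 + k1 r^2 times it, then the intrinsics apply), "R" (3x3) and "t" (3): a world point X has camera coordinates R X + t. Camera axes: x right, y down, z forward; pixel columns grow to the right and rows downward; lengths in mm; the calibration is good to about 2 mm. A picture is of the moment at which its call begins: read the wrist's pose just before it. calibration takes no time and is no camera call; for the wrist camera it gives the pose at the moment of the call.
- arm.hand_in(): hands the job in; it is judged then, once.
Trained networks look in the newest picture that a camera, given by its name, has taken for a name from the list of things; names that differ only in an ending like _2 or _b are one class to them, and where a whole thing is asked for, a point or a joint stands for the part that bears it (a point fixed in the world has none). Each returns a list of dicts, best first, with "confidence" (0 to 1); they miss things now and then, are a little off and sometimes report something else, mostly with a low value. They report only what shows in the picture. A call takes as long as a camera call. They do not tell look-alikes from the thing itself.
- arm.find_in(camera, target): "position" ([row, column] in pixels, amid what is visible of it).
- arm.landmark_of(camera, target): "position" ([row, column] in pixels: a listed point, or the origin of a listed thing).
The state is a dict: "time": time; "q": joint angles; "qd": joint speeds; "joint_efforts": joint torques, N m; "ee_pos": TCP position; "tcp_rot": TCP orientation; "contact_force": force on the tool from outside, world axes, zero at the start; "moment": the same for the moment, N m; "opening": finger opening in mm; "finger_force": force on a finger pad.
Only numpy, scipy, OpenCV 4.12 (cv2) and the standard library are available. Lean on these libraries where they do the work, as an engineer would, in place of code of your own. Each camera call takes 0.05 s, during which the arm holds its last target. There are 200 camera calls.

## Task

Take the cordless barcode scanner out of its charging tray and scan the label of the tallest of the three glaze jars: point the scanner squarely at the middle of the label from about 10 cm, pull the trigger, and hold it still on the label for a good two seconds. Scan no other jar. Then lay the scanner gently down on its side on the rubber mat, let go of it, and leave everything else on the bench where it stands.

Things in the scene. Friction and masses are not known exactly. Their poses are not given: they have to be found in the camera images.
- scanner: light grey pistol scanner with black nose and butt, 220 g, flat on its side, 46 mm high. Axes: +x the beam, -y down the handle, +z up as it lies in the tray. Origin: on the underside, below the head's centre line and the middle of the handle. Head x -30 to +85 mm, y -25 to +25. Handle below it: x -18 to +18 and z 4 to 42, straight to y = -79, then bent back to the butt at y = -138
- scan_head (a point): where the scanner can be gripped in the tray: front part of the head, at (58, 0, 23) mm in the scanner's frame, 50 mm wide across y with flat sides, free from x = 46 to 70 mm. The trigger is out of reach of this grip
- scan_handle (a point): middle of the upper handle behind the trigger, (0, -46, 23) mm in the scanner's frame: gripped here across x, front to back, the fingers squeeze the trigger (42 mm wide with it out, 36 mm squeezed). In the tray this place is boxed in; it can be taken only when the scanner lies in the open
- trigger (a joint): the scanner's sprung black trigger on the handle's front (+x) face: 0 = out, about 0.006 m = squeezed flush with that face (more than 0.004 scans). 30 mm long (y -31 to -61 mm), 14 mm wide, 6 mm proud; 3 N to start, 6 N when flush; then the fingers bear on the handle itself, so a grip over it keeps it squeezed
- scan_window (a point): middle of the scanner's window, at the front of the head: (85, 0, 23) mm in the scanner's frame; the beam leaves it along the scanner's +x
- scan_mid (a point): middle of the scanner's outline, at (20, -45, 23) mm in the scanner's frame
- tray: black moulded charging tray, fixed, 170 x 235 mm, floor 6 mm thick. Its frame is that of the resting scanner, 6 mm lower. Walls up to 48 mm above the bench, level with the handle's top, box in handle and butt with 3 to 8 mm gaps; no walls beside the front of the head, only 22 mm high lips round its back. The scanner lifts straight up out of it
- mat: black ribbed rubber mat, fixed to the bench, 250 mm (x) by 280 mm (y), 4 mm thick; origin: centre of its underside
- jar_tall: grey plastic glaze jar with a ribbed white screw lid, 80 mm in diameter and 165 mm tall, upright and full; the tallest and slimmest jar, the one to scan. Origin: centre of its underside. The paper barcode label (56 mm around by 44 mm high) is on the side that looks along the body's -x axis, its middle 85 mm above the bench; a brown paper seal runs from the label up over the lid to its middle
- jar_tall_label (a point): middle of the tall jar's label, on its surface (40 mm from the jar's axis, 85 mm up)
- jar_squat: grey plastic glaze jar with a ribbed white screw lid, 88 mm in diameter and 112 mm tall, upright and full; a low jar, not to be scanned. Origin: centre of its underside. The paper barcode label (56 mm around by 44 mm high) is on the side that looks along the body's -x axis, its middle 55 mm above the bench; a brown paper seal runs from the label up over the lid to its middle
- jar_squat_label (a point): middle of the squat jar's label (44 mm from its axis)
- jar_wide: grey plastic glaze jar with a ribbed white screw lid, 100 mm in diameter and 122 mm tall, upright and full; a low wide jar, not to be scanned. Origin: centre of its underside. The paper barcode label (56 mm around by 44 mm high) is on the side that looks along the body's -x axis, its middle 58 mm above the bench; a brown paper seal runs from the label up over the lid to its middle
- jar_wide_label (a point): middle of the wide jar's label (50 mm from its axis)
- sponge: yellow sponge, 115 x 75 x 42 mm, bystander; origin: centre of its underside
- phone: black phone lying flat, 148 x 72 x 9 mm, bystander; origin: centre of its underside
- mug: pinkish bisque mug, 84 mm across, 95 mm tall, bystander; origin: centre of its underside
- bowl: off-white bisque bowl, 130 mm across, 60 mm tall, bystander; origin: centre of its underside
- brush: glaze brush, 200 mm long, lying behind the jars, bystander
- jar_lid: white jar lid lying flat, 72 mm across, 14 mm high, bystander; origin: centre of its underside
Mind the look-alikes: they are no part of the job. What is shaped like the jar_tall but orange or turquoise is not meant.

How it is judged:
By the outcome, as a careful person would: the job done as asked, in the order asked, and still so for the second after the job is handed in, with the robot touching nothing.
It also fails if it takes over 64 s, if anything falls off the work surface, if the arm or the gripper's body presses on something with over 40 N, if the wrist force passes 120 N, or if a joint passes its speed limit or range.

## Working session

There is one attempt and no reset: what is moved stays moved. The work goes in short steps, Python scripts to look and compute and a shell command to move; the robot and the scene stay as the last step left them, time stands still between calls to the robot, and variables do not carry over. Pictures are saved under pics/ and viewed, at most 10 in all, crops included, and the job is handed in when it is done.

```bash
ls; mkdir -p pics
python3 - <<'E'
from rig import arm
import cv2,numpy as np
print(arm.get_obs()); print(arm.tcp_to_tips)
for c in("top","side"):
    im=arm.read_camera(c); cv2.imwrite(f"pics/{c}0.png",im)
    k=arm.calibration(c); print(c,{a:np.round(b,3).tolist() for a,b in k.items()})
    for n in ["scanner","scan_head","scan_handle","scan_window","scan_mid","tray","mat","jar_tall","jar_tall_label","jar_squat","jar_wide"]:
        print(n,[(np.round(d["position"]).tolist(),round(d["confidence"],2)) for d in arm.landmark_of(c,n)][:3])
E
```

```text
pics
{'time': 0.0, 'q': array([ 1.12269696e+00,  5.28671639e-02,  1.40172143e+00,  2.36742196e-06,
        1.68859579e+00, -7.03096176e-02]), 'qd': array([-0.00121587, -0.00017739, -0.00042753, -0.00162456, -0.00103459,
        0.00117968]), 'joint_efforts': array([ 7.97434950e-04, -3.81671584e+01, -3.60182834e+01, -3.51629944e-05,
        6.28190857e-03,  1.38786979e-05]), 'ee_pos': array([193.52196805, 487.74370365, 249.45815718]), 'tcp_rot': array([-2.05124754e-04,  1.87773345e-01,  9.82212063e-01, -7.68973005e-04]), 'contact_force': array([-0.95616359,  0.6392821 , -0.45168701]), 'moment': array([-0.0052184 , -0.0058234 , -0.00071993]), 'finger_force': 0.0, 'opening': 85.45397239678029}
19.0
top {'fx': 480.844, 'fy': 480.844, 'cx': 323.411, 'cy': 194.242, 'k1': -0.138, 'R': [[-0.109, -0.994, -0.004], [-0.972, 0.107, -0.209], [0.209, -0.019, -0.978]], 't': [23.274, 547.222, 1256.705]}
scanner [([259.0, 215.0], 0.55)]
scan_head [([236.0, 210.0], 0.57)]
scan_handle [([254.0, 228.0], 0.89), ([156.0, 304.0], 0.73)]
scan_window [([223.0, 205.0], 0.81), ([234.0, 393.0], 0.65)]
scan_mid 
[... 432 characters left out ...]
, 'k1': -0.009, 'R': [[0.792, -0.61, -0.012], [-0.394, -0.497, -0.773], [0.466, 0.617, -0.634]], 't': [-437.651, 276.04, 925.784]}
scanner [([180.0, 234.0], 0.58)]
scan_head [([167.0, 251.0], 0.62), ([224.0, 391.0], 0.61)]
scan_handle [([185.0, 242.0], 0.79), ([156.0, 305.0], 0.31)]
scan_window [([169.0, 259.0], 0.62), ([183.0, 242.0], 0.54)]
scan_mid [([181.0, 250.0], 0.62)]
tray [([179.0, 236.0], 0.57)]
mat [([273.0, 335.0], 0.64)]
jar_tall [([213.0, 198.0], 0.84), ([219.0, 451.0], 0.71), ([197.0, 356.0], 0.68)]
jar_tall_label [([198.0, 176.0], 0.85), ([177.0, 343.0], 0.81), ([189.0, 445.0], 0.66)]
jar_squat [([162.0, 311.0], 0.68), ([133.0, 272.0], 0.26)]
jar_wide [([226.0, 394.0], 0.95)]
```

View pics/top0.png

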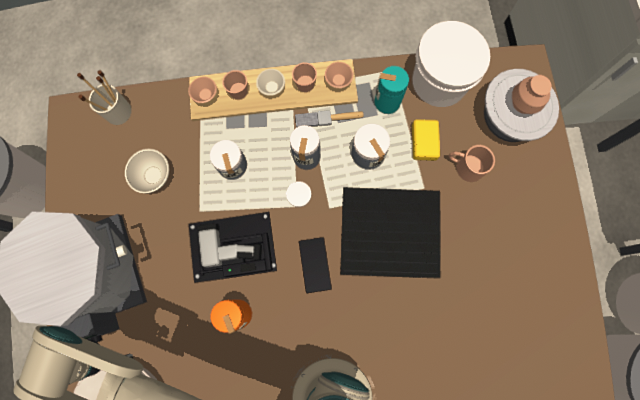

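View pics/side0.png

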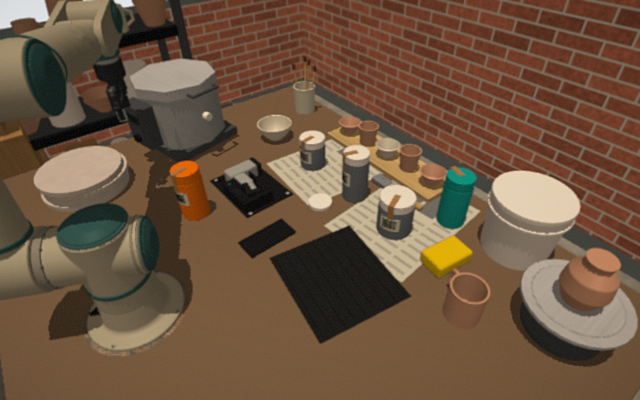

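The pictures show three candidates for jar_tall in the top view: grey (142,304), orange (313,232) and turquoise (90,392). I take the grey one between the two low jars. The scanner lies in the tray at (250,220) with its handle to the right, and the mat is at (232,391).

```bash
cat > h.py <<'E'
from rig import arm
import cv2,numpy as np
from scipy.spatial.transform import Rotation as Ro
def ray(k,rc):
    K=np.array([[k["fx"],0,k["cx"]],[0,k["fy"],k["cy"]],[0,0,1.]])
    u=cv2.undistortPoints(np.array([[[rc[1],rc[0]]]],float),K,np.array([k["k1"],0,0,0,0.]))[0,0]
    R=np.array(k["R"]);t=np.array(k["t"])
    return -R.T@t, R.T@np.array([u[0],u[1],1])
def onz(k,rc,z):
    o,d=ray(k,rc); return np.round(o+d*(z-o[2])/d[2],1)
def pix(k,X):
    c=np.array(k["R"])@np.array(X,float)+np.array(k["t"]);x,y=c[:2]/c[2];s=1+k["k1"]*(x*x+y*y)
    return np.round([k["cy"]+k["fy"]*y*s,k["cx"]+k["fx"]*x*s],1)
def yaw():
    o=arm.get_obs();w,x,y,z=o["tcp_rot"];R=Ro.from_quat([x,y,z,w]).as_matrix()
    return o,R
E
python3 - <<'E'
from h import *
k=arm.calibration("top")
for n,rc,z in [("head",(236,210),29),("handle",(254,228),29),("window",(223,205),29),("mid",(246,227),29),("scan",(259,215),6),
 ("mat",(231,395),0),("talllid",(142,304),165),("wide",(151,373),0),("squat",(165,231),0),("tallbase",(154,308),0),("label",(162,304),85),("phone",(265,315),9),("lid",(194,298),14),
 ("matTL",(188,343),4),("matTR",(189,440),4),("matBL",(275,341),4),("matBR",(277,439),4)]:
    print(n,onz(k,rc,z))
ks=arm.calibration("side")
print("tall label side",onz(ks,(177,343),85),"base",onz(ks,(197,356),0))
im=cv2.imread("pics/top0.png");a=cv2.resize(im[205:290,180:285],None,fx=4,fy=4,interpolation=2)
b=cv2.resize(im[105:190,260:345],None,fx=4,fy=4,interpolation=2)
cv2.imwrite("pics/crop.png",np.hstack([a,b]))
o,R=yaw();print(R.round(3))
E
```

```text
head [469.5 288.1  29. ]
handle [414.6 241.4  29. ]
window [507.4 299.8  29. ]
mid [436.9 242.6  29. ]
scan [406.9 283.5   6. ]
mat [ 431.3 -227.     0. ]
talllid [665.7  -0.  165. ]
wide [ 671.3 -195.8    0. ]
squat [675.1 220.4   0. ]
tallbase [683.   -6.3   0. ]
label [635.6   6.5  85. ]
phone [361.    7.2   9. ]
lid [564.5  33.8  14. ]
matTL [570.  -95.4   4. ]
matTR [ 536.5 -372.8    4. ]
matBL [326.  -61.2   4. ]
matBR [ 289.  -331.3    4. ]
tall label side [634.    7.4  85. ] base [672.7 -12.4   0. ]
[[-0.929  0.369  0.   ]
 [ 0.369  0.929  0.   ]
 [-0.     0.    -1.   ]]
```

View pics/crop.png

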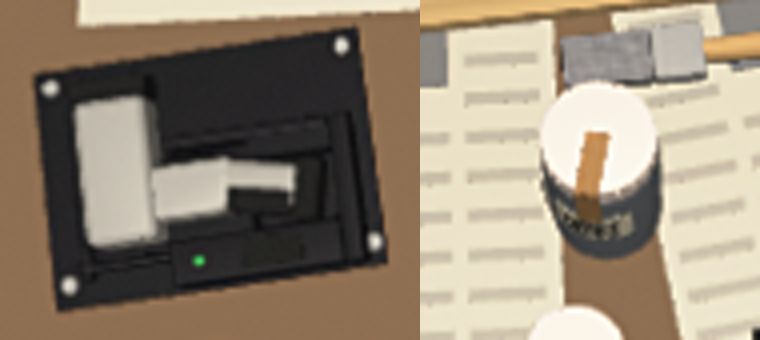

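The crop shows the scanner in the tray, grey head at left and handle to the right. Its front is up in the picture, which is world +x. The grey jar has the label and seal facing the robot, so it is the right one. Next I move above the head for a wrist view.

```bash
python3 -m pendant '[{"hand":1,"translation":[-55,-14,0],"roll":-5},{"hand":1,"translation":[-110,-28,0],"roll":-10},{"hand":1,"translation":[-165,-41,0],"roll":-15},{"hand":1,"translation":[-220,-55,0],"roll":-20},{"hand":1,"translation":[-275,-69,0],"roll":-25},{"hand":1,"translation":[-310,-77,0],"roll":-30},{"hand":1,"translation":[-310,-77,0],"roll":-30},{"hand":1,"translation":[-310,-77,0],"roll":-30}]'
python3 - <<'E'
from h import *
o,R=yaw();print(o["ee_pos"],R.round(3).tolist())
k=arm.calibration("wrist");im=arm.read_camera("wrist");cv2.imwrite("pics/w1.png",im)
print({a:np.round(b,3).tolist() for a,b in k.items()})
for n,z in [("scan_head",29),("scan_handle",29),("scan_window",29),("scan_mid",29),("scanner",6),("tray",0)]:
    print(n,[(np.round(d["position"]).tolist(),round(d["confidence"],2),onz(k,d["position"],z)) for d in arm.landmark_of("wrist",n)][:2])
E
```

```text
time: 2.2
ee_pos: [452.9, 302.4, 250.2]
tcp_rot: [-0.0, -0.073, 0.997, 0.0]
contact_force: [0.8, -0.7, 0.2]
opening: 85.7
finger_force: 0.0
[452.94258571 302.43332706 250.21802772] [[-0.989, -0.145, -0.0], [-0.145, 0.989, 0.0], [0.0, 0.0, -1.0]]
{'fx': 315.511, 'fy': 315.511, 'cx': 320.873, 'cy': 200.178, 'k1': -0.063, 'R': [[-0.143, 0.99, 0.002], [0.954, 0.138, 0.266], [0.263, 0.04, -0.964]], 't': [-235.725, -507.811, 247.286]}
scan_head [([192.0, 307.0], 0.78, array([471.9, 290.4,  29. ]))]
scan_handle [([137.0, 271.0], 0.89, array([417. , 244.4,  29. ]))]
scan_window [([216.0, 305.0], 0.58, array([500.4, 291.8,  29. ]))]
scan_mid [([155.0, 272.0], 0.71, array([436.5, 247.2,  29. ]))]
scanner [([137.0, 312.0], 0.56, array([413.2, 288.1,   6. ]))]
tray []
```

View pics/w1.png

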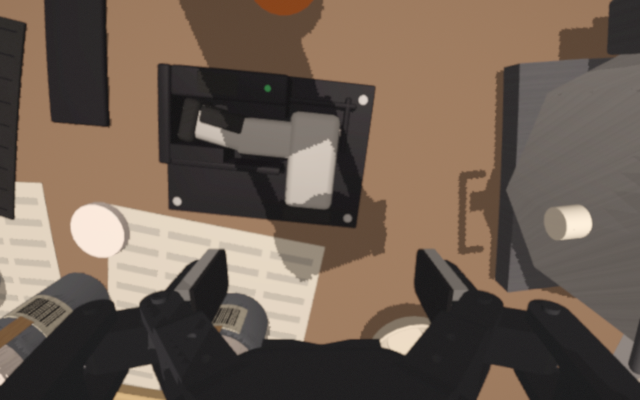

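The wrist view shows the head at (160,312) with the window end down (+x), and the handle running left to the butt at (120,188). The layout is as expected, so I fit the pose.

```bash
cat >> h.py <<'E'
def fit(P,W):
    P=np.array(P,float)[:,:2];W=np.array(W,float)[:,:2];p=P-P.mean(0);w=W-W.mean(0)
    a=np.arctan2((p[:,0]*w[:,1]-p[:,1]*w[:,0]).sum(),(p*w).sum());c,s=np.cos(a),np.sin(a)
    t=W.mean(0)-np.array([[c,-s],[s,c]])@P.mean(0); Rr=np.array([[c,-s],[s,c]])
    return np.degrees(a),t,Rr,np.linalg.norm(W-(P@Rr.T+t),axis=1).round(1)
E
python3 - <<'E'
from h import *
k=arm.calibration("wrist")
a,t,Rr,e=fit([(58,0),(0,-46),(85,0),(20,-45),(0,0)],[(471.9,290.4),(417,244.4),(500.4,291.8),(436.5,247.2),(413.2,288.1)])
print("lm",a,t,e,"head",Rr@[58,0]+t)
for c in [(207,285),(208,332),(115,340),(115,292)]: print(onz(k,c,52))
for c in [(201,177),(218,347),(100,363)]: print("screw",onz(k,c,6))
E
```

```text
lm 1.8963330906416322 [414.61559376 289.49125894] [1.2 1.2 1.  2.1 2. ] head [472.58382924 291.41054934]
[486.6 270.1  52. ]
[480.4 319.8  52. ]
[384.4 312.9  52. ]
[391.2 265.9  52. ]
screw [512.7 134.4   6. ]
screw [504.  343.8   6. ]
screw [364.2 338.6   6. ]
```

```bash
python3 -m pendant '[{"hand":1,"translation":[-9,-6,40],"roll":3},{"hand":1,"translation":[-18,-12.5,80],"roll":6},{"hand":1,"translation":[-18,-12.5,120],"roll":6},{"hand":1,"translation":[-18,-12.5,155],"roll":6},{"hand":1,"translation":[-18,-12.5,180],"roll":6},{"hand":1,"translation":[-18,-12.5,200],"roll":6},{"hand":1,"translation":[-18,-12.5,210],"roll":6},{"hand":1,"translation":[-18,-12.5,210],"roll":6}]' && python3 -m pendant '[{"hand":0.3,"translation":[0,0,0],"roll":0},{"hand":0.3,"translation":[0,0,0],"roll":0},{"hand":0.3,"translation":[0,0,0],"roll":0},{"hand":0.3,"translation":[0,0,0],"roll":0},{"hand":0.3,"translation":[0,0,0],"roll":0},{"hand":0.3,"translation":[0,0,0],"roll":0}]' 50
```

```text
time: 3.55
ee_pos: [472.8, 292.3, 40.0]
tcp_rot: [-0.0, -0.021, 1.0, -0.0]
contact_force: [0.5, -0.0, 0.3]
opening: 85.3
finger_force: 0.0
time: 4.3
ee_pos: [473.7, 292.7, 41.5]
tcp_rot: [0.001, -0.021, 1.0, 0.0]
contact_force: [0.2, -1.0, 5.9]
opening: 49.2
finger_force: 53.7
```

```bash
python3 -m pendant '[{"hand":0.3,"translation":[0,0,-15],"roll":0},{"hand":0.3,"translation":[0,0,-45],"roll":0},{"hand":0.3,"translation":[0,0,-80],"roll":0},{"hand":0.3,"translation":[0,-25,-90],"roll":0},{"hand":0.3,"translation":[0,-70,-90],"roll":4},{"hand":0.3,"translation":[0,-120,-90],"roll":8},{"hand":0.3,"translation":[0,-170,-90],"roll":13},{"hand":0.3,"translation":[0,-220,-90],"roll":18}]'
python3 - <<'E'
from h import *
cv2.imwrite("pics/w2.png",arm.read_camera("wrist"))
E
```

```text
time: 5.3
ee_pos: [481.6, 71.0, 130.7]
tcp_rot: [-0.0, 0.138, 0.99, 0.0]
contact_force: [0.7, -0.7, -2.3]
opening: 48.9
finger_force: 53.1
```

View pics/w2.png

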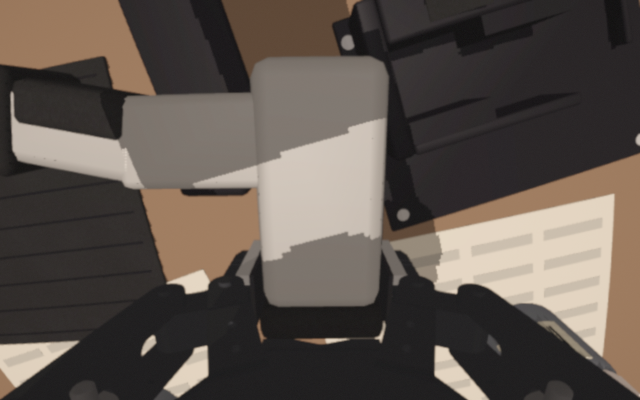

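The scanner is held level between the pads, head mid at (180,320). On to the mat.

```bash
python3 -m pendant '[{"hand":0.3,"translation":[-14,-45,0],"roll":4},{"hand":0.3,"translation":[-29,-93,0],"roll":8},{"hand":0.3,"translation":[-44,-141,0],"roll":12},{"hand":0.3,"translation":[-59,-189,0],"roll":16},{"hand":0.3,"translation":[-74,-235,10],"roll":20},{"hand":0.3,"translation":[-82,-260,30],"roll":24},{"hand":0.3,"translation":[-84,-267,50],"roll":24},{"hand":0.3,"translation":[-84,-267,65],"roll":24}]' && python3 -m pendant '[{"hand":0.3,"translation":[0,0,8],"roll":0},{"hand":0.3,"translation":[0,0,15],"roll":0},{"hand":0.3,"translation":[0,0,20],"roll":0},{"hand":0.3,"translation":[0,0,22],"roll":0},{"hand":0.3,"translation":[0,0,23],"roll":0},{"hand":0.3,"translation":[0,0,23],"roll":0}]'
```

```text
time: 6.35
ee_pos: [490.4, -207.4, 64.5]
tcp_rot: [-0.001, 0.34, 0.941, 0.0]
contact_force: [-0.4, 0.1, -1.9]
opening: 49.2
finger_force: 53.3
time: 7.1
ee_pos: [491.0, -207.3, 42.5]
tcp_rot: [0.0, 0.339, 0.941, 0.0]
contact_force: [-0.4, -0.2, -2.0]
opening: 49.0
finger_force: 53.3
```

```bash
python3 -m pendant '[{"hand":0.3,"translation":[0,0,1],"roll":0},{"hand":0.3,"translation":[0,0,2],"roll":0},{"hand":0.3,"translation":[0,0,3],"roll":0},{"hand":0.3,"translation":[0,0,3],"roll":0}]'
```

```text
time: 7.6
ee_pos: [491.0, -207.3, 39.5]
tcp_rot: [0.0, 0.339, 0.941, 0.0]
contact_force: [-1.7, 0.7, 1.1]
opening: 49.1
finger_force: 53.6
```

```bash
python3 -m pendant '[{"hand":0.7,"translation":[0,0,0],"roll":0},{"hand":0.9,"translation":[0,0,0],"roll":0},{"hand":1,"translation":[0,0,0],"roll":0},{"hand":1,"translation":[0,0,-20],"roll":0},{"hand":1,"translation":[0,0,-60],"roll":0},{"hand":1,"translation":[0,0,-115],"roll":0},{"hand":1,"translation":[0,0,-170],"roll":0},{"hand":1,"translation":[0,0,-190],"roll":0}]'
python3 - <<'E'
from h import *
o,R=yaw();print(o["ee_pos"])
k=arm.calibration("wrist");im=arm.read_camera("wrist");cv2.imwrite("pics/w3.png",im)
W=[];P=[];L={"scan_head":(58,0),"scan_handle":(0,-46),"scan_window":(85,0),"scan_mid":(20,-45),"scanner":(0,0)}
for n,p in L.items():
    d=arm.landmark_of("wrist",n)[:1]
    if d: W.append(onz(k,d[0]["position"],4 if n=="scanner" else 27));P.append(p);print(n,d[0]["position"],d[0]["confidence"],W[-1])
a,t,Rr,e=fit(P,W);print(a,t,e,"handle",Rr@[0,-46]+t,"head",Rr@[58,0]+t)
print("pred from grip head at 491,-207.3 yaw",np.degrees(np.arctan2(R[1,1],R[0,1]))-90)
E
```

```text
time: 8.6
ee_pos: [491.9, -207.7, 233.8]
tcp_rot: [0.003, 0.339, 0.941, -0.0]
contact_force: [0.0, 0.4, -0.4]
opening: 85.5
finger_force: 0.0
[ 491.88790567 -207.72971455  233.78593653]
scan_head [175.5, 317.9] 0.74 [ 487.7 -207.4   27. ]
scan_handle [125.9, 275.6] 0.85 [ 420.4 -207.6   27. ]
scan_window [202.4, 319.7] 0.57 [ 511.8 -225.    27. ]
scan_mid [141.3, 279.7] 0.76 [ 434.8 -214.7   27. ]
scanner [120.3, 314.6] 0.88 [ 441.9 -174.     4. ]
-38.21148154571374 [ 444.96300438 -171.27441315] [2.8 3.9 1.1 4.7 4.1] handle [ 416.50897475 -207.41812904] head [ 490.53551571 -207.15123312]
pred from grip head at 491,-207.3 yaw -39.64416221379699
```

View pics/w3.png

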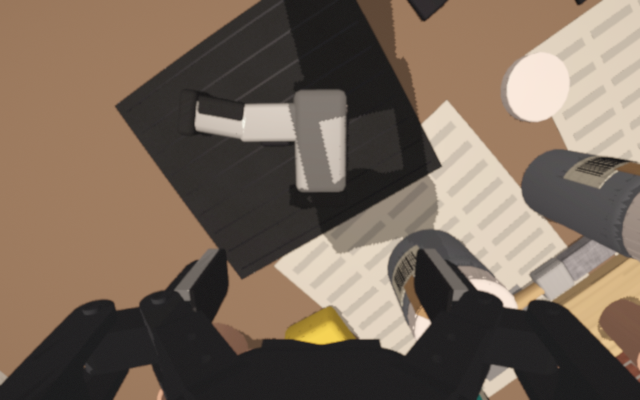

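The scanner lies on the mat, head mid at (140,320) and handle at (122,272); its beam points away from the jars. While the hand is free I take a look at the tall jar for the label's direction.

```bash
python3 -m pendant '[{"hand":1,"translation":[35,28,0],"roll":-6},{"hand":1,"translation":[70,56,0],"roll":-12},{"hand":1,"translation":[105,84,0],"roll":-18},{"hand":1,"translation":[140,112,0],"roll":-24},{"hand":1,"translation":[165,133,0],"roll":-30},{"hand":1,"translation":[165,133,0],"roll":-30},{"hand":1,"translation":[165,133,0],"roll":-30}]'
python3 - <<'E'
from h import *
k=arm.calibration("wrist");im=arm.read_camera("wrist");cv2.imwrite("pics/w4.png",im)
for n,z in [("jar_tall_label",85),("jar_tall",0)]:
  for c in ("wrist","top"):
    if c=="top": arm.read_camera("top")
    kk=arm.calibration(c)
    print(n,c,[(np.round(d["position"],1).tolist(),round(d["confidence"],2),onz(kk,d["position"],z)) for d in arm.landmark_of(c,n)][:3])
E
```

```text
time: 9.78
ee_pos: [448.6, -0.0, 228.4]
tcp_rot: [-0.001, 0.085, 0.996, -0.0]
contact_force: [0.7, -0.2, 0.1]
opening: 85.3
finger_force: 0.0
jar_tall_label wrist [([265.0, 364.7], 0.7, array([522.9,  29.3,  85. ])), ([248.1, 148.1], 0.25, array([ 472.3, -167.6,   85. ]))]
jar_tall_label top [([330.6, 238.1], 0.95, array([209.3, 220.2,  85. ])), ([158.7, 302.6], 0.66, array([645.3,   9.4,  85. ])), ([86.3, 377.4], 0.56, array([ 835.2, -222.5,   85. ]))]
jar_tall wrist [([338.8, 345.3], 0.71, array([672.4,  -4.9,   0. ]))]
jar_tall top [([104.4, 385.4], 0.89, array([ 812.2, -252.5,    0. ])), ([312.6, 237.4], 0.61, array([253.9, 233.6,   0. ])), ([154.8, 306.0], 0.56, array([ 6.812e+02, -2.000e-01,  0.000e+00]))]
```

View pics/w4.png

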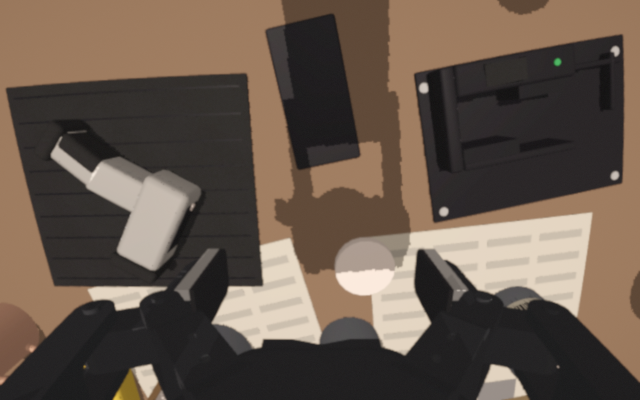

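The jar is hidden under the hand here; only its base shows at (340,345). I back off and up.

```bash
python3 -m pendant '[{"hand":1,"translation":[25,-4,-38],"roll":0},{"hand":1,"translation":[50,-8,-76],"roll":0},{"hand":1,"translation":[75,-12,-110],"roll":0},{"hand":1,"translation":[75,-12,-110],"roll":0},{"hand":1,"translation":[75,-12,-110],"roll":0}]'
python3 - <<'E'
from h import *
k=arm.calibration("wrist");im=arm.read_camera("wrist")
print(pix(k,(672,-5,165)),pix(k,(635,7,85)))
for n,z in [("jar_tall_label",85),("jar_tall",0)]:
    print(n,[(np.round(d["position"],1).tolist(),round(d["confidence"],2),onz(k,d["position"],z)) for d in arm.landmark_of("wrist",n)][:3])
cv2.imwrite("pics/w5.png",cv2.resize(im[200:350,220:420],None,fx=4,fy=4,interpolation=2))
np.save("k5.npy",k,allow_pickle=True)
E
```

```text
time: 10.75
ee_pos: [372.9, 1.0, 338.6]
tcp_rot: [-0.0, 0.084, 0.996, 0.0]
contact_force: [0.3, -1.6, -0.7]
opening: 85.2
finger_force: 0.0
[417.1 355.7] [347.9 354.8]
jar_tall_label [([348.4, 356.8], 0.7, array([636.4,   9.7,  85. ])), ([288.6, 599.8], 0.46, array([606.3, 369.5,  85. ]))]
jar_tall [([44.9, 470.8], 0.92, array([247.8, 233.1,   0. ])), ([327.7, 347.3], 0.6, array([664.5,  -1.4,   0. ])), ([262.6, 198.9], 0.55, array([ 501.4, -221. ,    0. ]))]
```

View pics/w5.png

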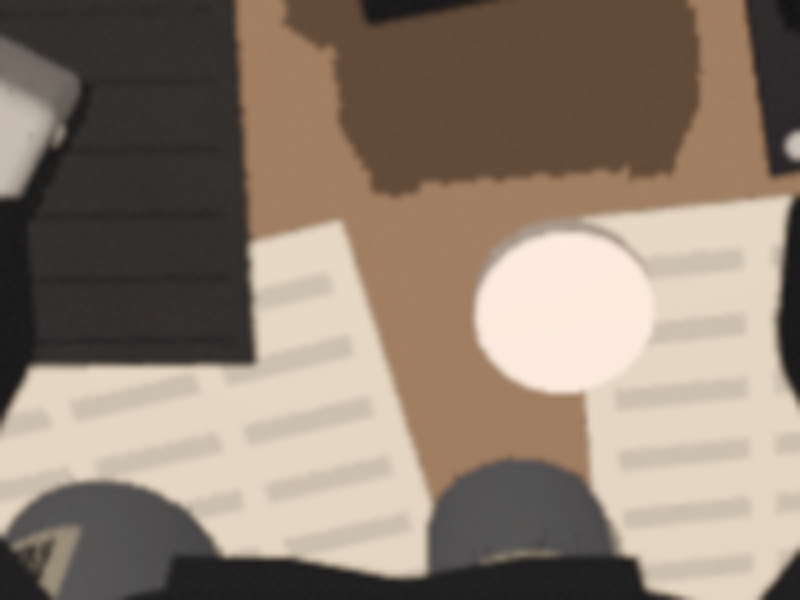

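Only the jar's foot is visible at crop (460,520). I'll settle the label's direction by overlaying the model on the top and side pictures.

Run:
```python
from h import *
k5=np.load("k5.npy",allow_pickle=True).item()
print("near edge",onz(k5,(315,350),0),"L",onz(k5,(330,327.5),0),"R",onz(k5,(330,371.2),0),"lablow",onz(k5,(338,350.5),63))
kt=arm.calibration("top");print("lid mid",onz(kt,(138.75,303.75),165),"seal rim",onz(kt,(153.2,302),165))
ks=arm.calibration("side")
tiles=[]
for c,k,box in (("top",kt,(120,175,280,330)),("side",ks,(140,210,325,385))):
    im=cv2.imread(f"pics/{c}0.png");r0,r1,c0,c1=box
    s=6 if c=="top" else 5
    for y in (-5,-17,-30):
        b=cv2.resize(im[r0:r1,c0:c1],None,fx=s,fy=s,interpolation=2)
        ax=np.array([672,-4.])
        def dr(pts,col):
            q=np.array([[(p[1]-c0+.5)*s,(p[0]-r0+.5)*s] for p in pts],int);cv2.polylines(b,[q],False,col,1)
        def P(dg,z,r=40): a=np.radians(180+y+dg);return pix(k,(ax[0]+r*np.cos(a),ax[1]+r*np.sin(a),z))
        for z in (63,107): dr([P(d,z) for d in np.linspace(-40,40,15)],(0,255,0))
        for d in(-40,40): dr([P(d,63),P(d,107)],(0,255,0))
        dr([P(0,107),P(0,165),P(0,165,0)],(255,0,255))
        dr([P(d,0) for d in range(0,361,15)],(255,255,0));dr([P(d,165) for d in range(0,361,15)],(255,255,0))
        tiles.append(cv2.resize(b,(266,300)))
cv2.imwrite("pics/ov.png",np.vstack([np.hstack(tiles[:3]),np.hstack(tiles[3:])]))
```

```text
near edge [639.7   6.8   0. ] L [663.2 -35.9   0. ] R [676.6  38.8   0. ] lablow [634.9   2.7  63. ]
lid mid [ 6.745e+02 -2.000e-01  1.650e+02] seal rim [636.4   8.1 165. ]
```

View pics/ov.png

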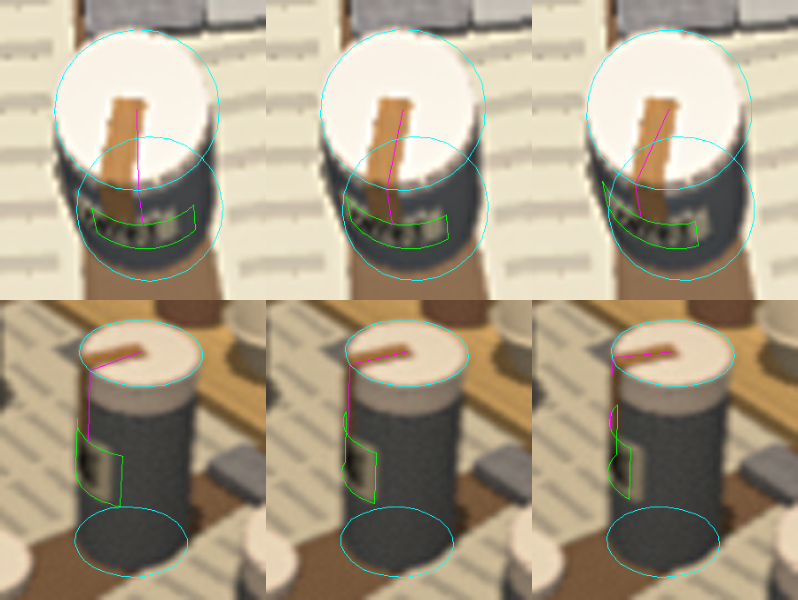

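Match is best near the middle overlay: beam yaw about -17.5°, axis about (672.5,-2) and label about (634.5,9). Next I regrip at the handle, fingers across scanner x.

```bash
python3 -m pendant '[{"hand":1,"translation":[-13,-33,0],"roll":10},{"hand":1,"translation":[-26,-66,0],"roll":20},{"hand":1,"translation":[-39,-99,20],"roll":30},{"hand":1,"translation":[-52,-132,50],"roll":40},{"hand":1,"translation":[-65,-165,80],"roll":50},{"hand":1,"translation":[-78,-197,110],"roll":60},{"hand":1,"translation":[-78,-197,140],"roll":70},{"hand":1,"translation":[-78,-197,170],"roll":80}]' && python3 -m pendant '[{"hand":1,"translation":[0,0,10],"roll":10},{"hand":1,"translation":[0,0,20],"roll":20},{"hand":1,"translation":[0,0,30],"roll":30},{"hand":1,"translation":[0,0,40],"roll":39.5},{"hand":1,"translation":[0,0,40],"roll":39.5},{"hand":1,"translation":[0,0,40],"roll":39.5}]'
python3 - <<'E'
from h import *
o,R=yaw();p=o["ee_pos"];print(p,np.degrees(np.arctan2(R[1,1],R[0,1])))
k=arm.calibration("wrist");im=arm.read_camera("wrist");cv2.imwrite("pics/w6.png",im)
for n,z in [("scan_handle",27),("scan_head",27),("scan_mid",27)]:
    print(n,[(np.round(d["position"]).tolist(),d["confidence"],onz(k,d["position"],z)) for d in arm.landmark_of("wrist",n)][:1])
d=np.array([416.8,-206.5,29])-p;print("tool delta",(R.T@d).round(1))
E
```

```text
time: 11.9
ee_pos: [416.3, -206.3, 166.8]
tcp_rot: [-0.001, 0.707, 0.707, -0.0]
contact_force: [0.7, -0.1, 0.0]
opening: 85.6
finger_force: 0.0
time: 12.65
ee_pos: [416.7, -206.1, 129.2]
tcp_rot: [-0.0, 0.902, 0.431, -0.0]
contact_force: [-0.0, 0.4, 0.5]
opening: 85.7
finger_force: 0.0
[ 416.69033513 -206.11914421  129.15561059] -38.96473609874692
scan_handle [([210.0, 323.0], 0.58, array([ 415.6, -207.5,   27. ]))]
scan_head [([144.0, 403.0], 0.68, array([ 490.6, -205.2,   27. ]))]
scan_mid [([208.0, 348.0], 0.88, array([ 431. , -218.2,   27. ]))]
tool delta [ -0.2   0.4 100.2]
```

View pics/w6.png

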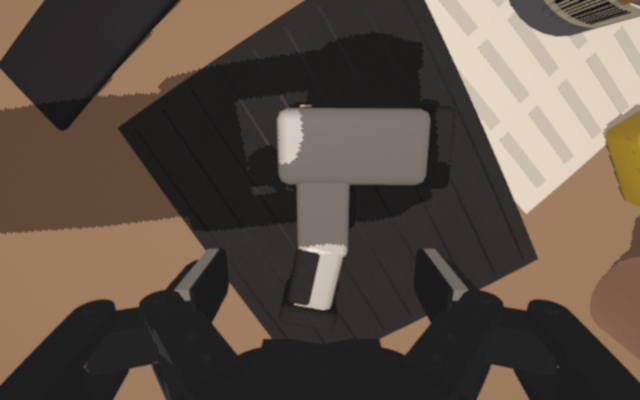

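The handle is centred between the fingers at (215,323) and the scanner is square to the hand. Down and close.

```bash
python3 -m pendant '[{"hand":1,"translation":[0,0.5,30],"roll":0},{"hand":1,"translation":[0,0.5,60],"roll":0},{"hand":1,"translation":[0,0.5,80],"roll":0},{"hand":1,"translation":[0,0.5,92],"roll":0},{"hand":1,"translation":[0,0.5,100],"roll":0},{"hand":1,"translation":[0,0.5,100],"roll":0}]' && python3 -m pendant '[{"hand":0.2,"translation":[0,0,0],"roll":0},{"hand":0.2,"translation":[0,0,0],"roll":0},{"hand":0.2,"translation":[0,0,0],"roll":0},{"hand":0.2,"translation":[0,0,0],"roll":0},{"hand":0.2,"translation":[0,0,0],"roll":0},{"hand":0.2,"translation":[0,0,0],"roll":0}]' 60
```

```text
time: 13.6
ee_pos: [417.1, -206.4, 29.3]
tcp_rot: [-0.0, 0.903, 0.429, -0.0]
contact_force: [-0.2, -0.4, 0.3]
opening: 85.4
finger_force: 0.0
time: 14.35
ee_pos: [417.4, -206.6, 30.3]
tcp_rot: [0.0, 0.903, 0.429, 0.0]
contact_force: [-1.5, 0.8, 6.1]
opening: 35.0
finger_force: 61.8
```

```bash
python3 -m pendant '[{"hand":0.2,"translation":[0,0,-10],"roll":0},{"hand":0.2,"translation":[0,0,-35],"roll":0},{"hand":0.2,"translation":[0,0,-75],"roll":0},{"hand":0.2,"translation":[0,0,-120],"roll":0},{"hand":0.2,"translation":[0,0,-165],"roll":0},{"hand":0.2,"translation":[0,0,-190],"roll":0},{"hand":0.2,"translation":[0,0,-190],"roll":0}]' && python3 -m pendant '[{"hand":0.2,"translation":[20,-12,0],"roll":-3},{"hand":0.2,"translation":[55,-35,0],"roll":-7},{"hand":0.2,"translation":[90,-57,0],"roll":-11},{"hand":0.2,"translation":[125,-80,0],"roll":-15},{"hand":0.2,"translation":[160,-102,0],"roll":-19},{"hand":0.2,"translation":[185,-118,0],"roll":-21.7},{"hand":0.2,"translation":[193,-123,0],"roll":-21.7},{"hand":0.2,"translation":[193,-123,0],"roll":-21.7}]'
python3 - <<'E'
from h import *
o,R=yaw();p=o["ee_pos"];print(p,np.degrees(np.arctan2(R[1,1],R[0,1])))
d=np.array([444.2,20.8,88])-p;print("tool delta",(R.T@d).round(1))
k=arm.calibration("wrist");im=arm.read_camera("wrist");cv2.imwrite("pics/w7.png",im)
for n,z in [("jar_tall_label",85),("jar_tall",0)]:
    print(n,[(np.round(d["position"]).tolist(),round(d["confidence"],2),onz(k,d["position"],z)) for d in arm.landmark_of("wrist",n)][:2])
for n,z in [("scan_handle",p[2]-3),("scan_head",p[2]-3),("scan_window",p[2]-3)]:
    print(n,[(np.round(d["position"]).tolist(),round(d["confidence"],2),onz(k,d["position"],z)) for d in arm.landmark_of("wrist",n)][:1])
E
```

```text
time: 15.22
ee_pos: [417.6, -206.7, 221.4]
tcp_rot: [0.002, 0.903, 0.429, 0.001]
contact_force: [-0.4, -0.1, -3.1]
opening: 35.4
finger_force: 60.8
time: 16.23
ee_pos: [443.1, 20.9, 218.2]
tcp_rot: [-0.0, 0.806, 0.592, -0.001]
contact_force: [0.2, 0.1, -2.2]
opening: 35.2
finger_force: 60.6
[443.12677875  20.87934774 218.20501791] -17.44526014158524
tool delta [  0.3   1.3 130.2]
jar_tall_label []
jar_tall [([42.0, 83.0], 0.83, array([248.6, 234.2,   0. ])), ([328.0, 536.0], 0.59, array([ 652.7, -256.1,    0. ]))]
scan_handle [([272.0, 322.0], 0.9, array([442.7,  21.1, 215.2]))]
scan_head [([169.0, 463.0], 0.69, array([511.5,  48. , 215.2]))]
scan_window [([168.0, 522.0], 0.72, array([536.1,  41.1, 215.2]))]
```

View pics/w7.png

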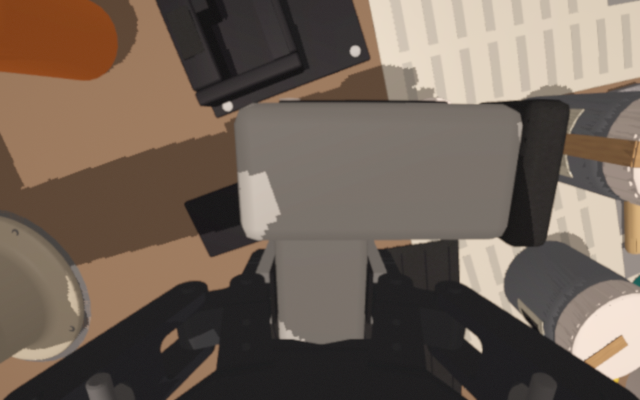

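The scanner hangs level, head at (170,380) with its black nose at (170,535). The tall jar's seal, running (145,570)–(151,638), is almost in line with the beam. I'll compute that alignment from the seal's midline.

Run:
```python
from h import *
k=arm.calibration("wrist");im=cv2.imread("pics/w7.png")
h=cv2.cvtColor(im,cv2.COLOR_BGR2HSV)
m=((h[...,0]<20)&(h[...,1]>90)&(h[...,2]>60))
for c in range(560,640,8):
    r=np.where(m[125:175,c])[0]+125
    if len(r): rc=(r.mean(),c);print(c,r.min(),r.max(),im[int(r.mean()),c].tolist(),"z165",onz(k,rc,165)[:2],"z107",onz(k,rc,107)[:2])
# beam line
b0=np.array([444.2,20.8])+46*np.array([.301,.954]);d=np.array([.954,-.301])
for X in (539,600,634,672): s=(X-b0[0])/d[0];print("beam",b0+d*s,pix(k,(*(b0+d*s),165)),pix(k,(*(b0+d*s),107)))
print("jar rim/axis pix",pix(k,(672.5,-2,165)),pix(k,(634.3,10,165)),pix(k,(634.3,10,107)))
```

```text
568 134 154 [55, 83, 113] z165 [595.4  27.7] z107 [638.5   8.8]
576 135 156 [56, 83, 114] z165 [600.2  25.4] z107 [644.9   5.8]
584 135 157 [55, 82, 112] z165 [605.1  23.6] z107 [651.4   3.4]
592 136 159 [56, 82, 111] z165 [610.   21.2] z107 [6.579e+02 3.000e-01]
600 137 160 [56, 82, 111] z165 [615.   19.2] z107 [664.6  -2.5]
608 138 162 [56, 84, 113] z165 [620.1  16.7] z107 [671.3  -5.7]
616 139 163 [56, 84, 114] z165 [625.3  14.6] z107 [678.2  -8.5]
624 140 165 [55, 83, 112] z165 [630.5  12.1] z107 [685.1 -11.8]
632 141 166 [59, 90, 122] z165 [635.8  10. ] z107 [692.2 -14.7]
beam [539.          39.14190985] [153.2 472.4] [143.6 436.8]
beam [600.          19.89557862] [154.5 576.7] [144.5 519. ]
beam [634.          9.1681153] [155.6 629.4] [145.3 562.6]
beam [672.          -2.82140252] [157.1 682.3] [146.3 608.5]
jar rim/axis pix [155.6 682.9] [154.1 629.8] [144.1 562.8]
```

The label's middle comes out at (634.5,10) against a beam at (634,9), so it is well aligned. I descend to 88 mm and hold.

```bash
python3 -m pendant '[{"hand":0.2,"translation":[0,0.5,25],"roll":0},{"hand":0.2,"translation":[0,1,60],"roll":0},{"hand":0.2,"translation":[0,1,95],"roll":0},{"hand":0.2,"translation":[0,1,118],"roll":0},{"hand":0.2,"translation":[0,1,127],"roll":0},{"hand":0.2,"translation":[0,1,130],"roll":0},{"hand":0.2,"translation":[0,1,130],"roll":0},{"hand":0.2,"translation":[0,1,130],"roll":0}]'
python3 - <<'E'
from h import *
o,R=yaw();p=o["ee_pos"];print(p,np.degrees(np.arctan2(R[1,1],R[0,1])),o["opening"])
d=np.array([444.2,21.2,88.3])-p;print("tool delta",(R.T@d).round(1))
k=arm.calibration("side");im=arm.read_camera("side");cv2.imwrite("pics/s2.png",cv2.resize(im[90:290,200:450],None,fx=3,fy=3,interpolation=2))
E
```

```text
time: 17.52
ee_pos: [445.0, 20.6, 90.2]
tcp_rot: [0.001, 0.806, 0.592, 0.001]
contact_force: [0.3, -0.9, -2.5]
opening: 35.3
finger_force: 60.5
[445.02019776  20.60927581  90.24742857] -17.44599253823753 35.2877628735335
tool delta [ 0.3 -1.   1.9]
```

View pics/s2.png

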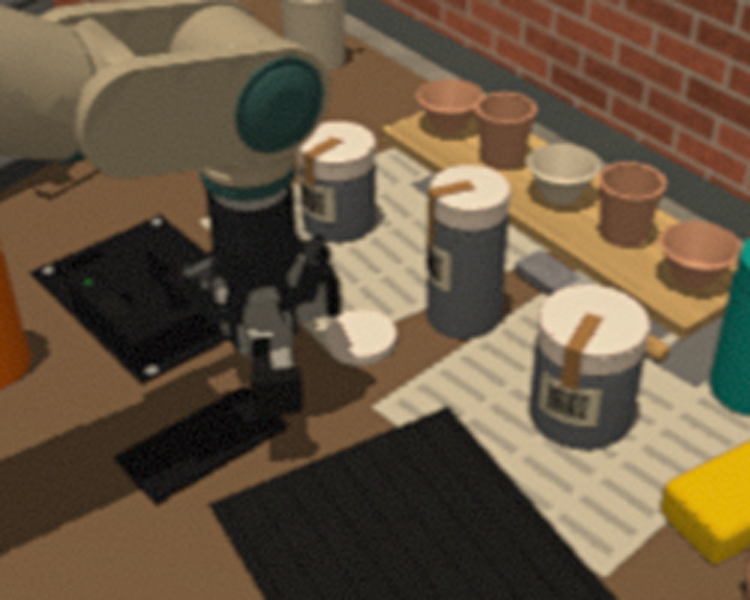

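The side view shows the scanner low in the hand at (345,270), pointing at the tall jar's label at (268,438), with everything else undisturbed. Trim by 2 mm, then hold.

```bash
H='{"hand":0.2,"translation":[0,0,0],"roll":0}'; python3 -m pendant '[{"hand":0.2,"translation":[0,-1,2],"roll":0},{"hand":0.2,"translation":[0,-1,2],"roll":0},{"hand":0.2,"translation":[0,-1,2],"roll":0},{"hand":0.2,"translation":[0,-1,2],"roll":0},{"hand":0.2,"translation":[0,-1,2],"roll":0},{"hand":0.2,"translation":[0,-1,2],"roll":0},{"hand":0.2,"translation":[0,-1,2],"roll":0},{"hand":0.2,"translation":[0,-1,2],"roll":0}]'
python3 -m pendant '[{"hand":0.2,"translation":[0,0,0],"roll":0},{"hand":0.2,"translation":[0,0,0],"roll":0},{"hand":0.2,"translation":[0,0,0],"roll":0},{"hand":0.2,"translation":[0,0,0],"roll":0},{"hand":0.2,"translation":[0,0,0],"roll":0},{"hand":0.2,"translation":[0,0,0],"roll":0},{"hand":0.2,"translation":[0,0,0],"roll":0},{"hand":0.2,"translation":[0,0,0],"roll":0}]'
python3 -m pendant '[{"hand":0.2,"translation":[0,0,0],"roll":0},{"hand":0.2,"translation":[0,0,0],"roll":0},{"hand":0.2,"translation":[0,0,0],"roll":0},{"hand":0.2,"translation":[0,0,0],"roll":0},{"hand":0.2,"translation":[0,0,0],"roll":0},{"hand":0.2,"translation":[0,0,0],"roll":0},{"hand":0.2,"translation":[0,0,0],"roll":0},{"hand":0.2,"translation":[0,0,0],"roll":0}]'
python3 -m pendant '[{"hand":0.2,"translation":[0,0,0],"roll":0},{"hand":0.2,"translation":[0,0,0],"roll":0},{"hand":0.2,"translation":[0,0,0],"roll":0},{"hand":0.2,"translation":[0,0,0],"roll":0},{"hand":0.2,"translation":[0,0,0],"roll":0},{"hand":0.2,"translation":[0,0,0],"roll":0},{"hand":0.2,"translation":[0,0,0],"roll":0},{"hand":0.2,"translation":[0,0,0],"roll":0}]'
```

```text
time: 18.58
ee_pos: [443.5, 20.9, 87.3]
tcp_rot: [-0.0, 0.806, 0.592, 0.0]
contact_force: [-0.7, -0.5, -2.1]
opening: 34.9
finger_force: 60.6
time: 19.58
ee_pos: [443.5, 20.9, 87.3]
tcp_rot: [-0.0, 0.806, 0.592, 0.0]
contact_force: [-0.6, -0.2, -2.4]
opening: 35.6
finger_force: 60.6
time: 20.58
ee_pos: [443.5, 20.9, 87.3]
tcp_rot: [-0.0, 0.806, 0.592, 0.0]
contact_force: [-0.5, -0.8, -2.2]
opening: 35.5
finger_force: 60.5
time: 21.58
ee_pos: [443.5, 20.9, 87.3]
tcp_rot: [-0.0, 0.806, 0.592, 0.0]
contact_force: [-0.6, -0.7, -2.9]
opening: 35.5
finger_force: 60.6
```

Held on the label for about 4 s. Up over the jars, and back to the mat.

```bash
python3 -m pendant '[{"hand":0.2,"translation":[0,0,-15],"roll":0},{"hand":0.2,"translation":[0,0,-50],"roll":0},{"hand":0.2,"translation":[0,0,-95],"roll":0},{"hand":0.2,"translation":[0,0,-125],"roll":0},{"hand":0.2,"translation":[0,0,-130],"roll":0}]' && python3 -m pendant '[{"hand":0.2,"translation":[-20,4,0],"roll":3},{"hand":0.2,"translation":[-60,11,0],"roll":7},{"hand":0.2,"translation":[-100,19,0],"roll":11},{"hand":0.2,"translation":[-145,28,0],"roll":15},{"hand":0.2,"translation":[-190,36,0],"roll":19},{"hand":0.2,"translation":[-218,42,0],"roll":21.7},{"hand":0.2,"translation":[-225,43,0],"roll":21.7},{"hand":0.2,"translation":[-225,43,0],"roll":21.7}]' && python3 -m pendant '[{"hand":0.2,"translation":[0,0,20],"roll":0},{"hand":0.2,"translation":[0,0,60],"roll":0},{"hand":0.2,"translation":[0,0,100],"roll":0},{"hand":0.2,"translation":[0,0,135],"roll":0},{"hand":0.2,"translation":[0,0,155],"roll":0},{"hand":0.2,"translation":[0,0,170],"roll":0},{"hand":0.2,"translation":[0,0,176],"roll":0},{"hand":0.2,"translation":[0,0,176],"roll":0}]'
```

```text
time: 22.2
ee_pos: [444.5, 20.9, 220.4]
tcp_rot: [0.002, 0.806, 0.592, 0.002]
contact_force: [0.7, -0.6, -2.4]
opening: 35.2
finger_force: 60.7
time: 23.2
ee_pos: [416.8, -206.2, 216.5]
tcp_rot: [-0.001, 0.903, 0.43, -0.0]
contact_force: [-0.1, -0.7, -2.5]
opening: 35.3
finger_force: 60.5
time: 24.2
ee_pos: [417.3, -206.4, 41.5]
tcp_rot: [0.0, 0.903, 0.43, 0.0]
contact_force: [0.0, -0.3, -2.0]
opening: 35.6
finger_force: 60.5
```

Contact is expected at about 30.3, another 11 mm down.

```bash
python3 -m pendant '[{"hand":0.2,"translation":[0,0,4],"roll":0},{"hand":0.2,"translation":[0,0,7],"roll":0},{"hand":0.2,"translation":[0,0,9],"roll":0},{"hand":0.2,"translation":[0,0,10],"roll":0},{"hand":0.2,"translation":[0,0,10.5],"roll":0},{"hand":0.2,"translation":[0,0,11],"roll":0},{"hand":0.2,"translation":[0,0,11],"roll":0}]'
```

```text
time: 25.08
ee_pos: [417.1, -206.7, 30.4]
tcp_rot: [0.0, 0.903, 0.429, 0.0]
contact_force: [-0.1, 0.1, -2.5]
opening: 35.4
finger_force: 60.6
```

```bash
python3 -m pendant '[{"hand":0.2,"translation":[0,0,0.5],"roll":0},{"hand":0.2,"translation":[0,0,1],"roll":0},{"hand":0.2,"translation":[0,0,1],"roll":0},{"hand":0.2,"translation":[0,0,1],"roll":0}]'
```

```text
time: 25.58
ee_pos: [417.2, -206.7, 30.3]
tcp_rot: [0.0, 0.903, 0.429, 0.0]
contact_force: [-5.3, 3.4, 8.5]
opening: 35.3
finger_force: 61.9
```

Contact is made. Release gently and rise.

```bash
python3 -m pendant '[{"hand":0.45,"translation":[0,0,0],"roll":0},{"hand":0.6,"translation":[0,0,0],"roll":0},{"hand":0.8,"translation":[0,0,0],"roll":0},{"hand":1,"translation":[0,0,0],"roll":0},{"hand":1,"translation":[0,0,0],"roll":0},{"hand":1,"translation":[0,0,-20],"roll":0},{"hand":1,"translation":[0,0,-60],"roll":0},{"hand":1,"translation":[0,0,-110],"roll":0}]' && python3 -m pendant '[{"hand":1,"translation":[0,0,-50],"roll":0},{"hand":1,"translation":[0,0,-80],"roll":0},{"hand":1,"translation":[0,0,-80],"roll":0},{"hand":1,"translation":[0,0,-80],"roll":0}]'
python3 - <<'E'
from h import *
k=arm.calibration("wrist");cv2.imwrite("pics/w9.png",arm.read_camera("wrist"))
for n in ("scan_handle","scan_head","scan_mid"):
    print(n,[(d["position"],d["confidence"],onz(k,d["position"],27)) for d in arm.landmark_of("wrist",n)][:1])
E
```

```text
time: 26.58
ee_pos: [416.5, -206.3, 139.6]
tcp_rot: [-0.001, 0.903, 0.429, -0.001]
contact_force: [0.3, 0.6, 0.3]
opening: 85.2
finger_force: 0.0
time: 27.08
ee_pos: [416.7, -206.4, 218.0]
tcp_rot: [-0.001, 0.903, 0.429, -0.0]
contact_force: [0.5, -0.3, -0.8]
opening: 85.6
finger_force: 0.0
scan_handle [([181.5, 320.2], 0.73, array([ 415.2, -204.3,   27. ]))]
scan_head []
scan_mid [([180.1, 338.1], 0.6, array([ 430.3, -214.7,   27. ]))]
```

```bash
python3 -c "
from rig import arm
print(arm.hand_in())"
```

```text
the job is handed in; nothing more can be done
None
```

The scanner was held on the tall jar's label, about 10 cm away with the trigger squeezed, for about 4 s, then laid on its side on the mat and released; I handed in at about 27 s with no read signal or verdict returned, and I viewed 12 pictures, over your limit of 10.

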